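Park the microscope objectives in their colour-matched dishes

TASK

Get the microscope's lenses ready for the session: stand each of the four lenses, upright as it is, flat inside the lens dish of its own colour, drawing the long green one straight up out of its snug foam cutout in the carry case. They are glass optics, so set each one down gently and never drop it, and leave the little glass beaker standing where it is.

Things in the scene. Friction and masses are not known exactly. Their poses are not given: they have to be found in the camera images.
- red_lens_mid (a point): centre, half-way up (30 mm above its foot), of the short microscope objective with a red band and red cone-shaped shoulder: a silver metal cylinder standing upright, 34 mm in diameter and straight for its lower 40 mm, above that tapering to a narrow steel nose; 60 mm tall in all, 0.13 to 0.24 kg, z up along its axis; loose, standing on the bench
- yellow_lens_mid (a point): centre, half-way up (30 mm above its foot), of the short microscope objective with a yellow band and yellow cone-shaped shoulder: a silver metal cylinder standing upright, 34 mm in diameter and straight for its lower 40 mm, above that tapering to a narrow steel nose; 60 mm tall in all, 0.13 to 0.24 kg, z up along its axis; loose, standing on the bench
- blue_lens_mid (a point): centre, half-way up (30 mm above its foot), of the short microscope objective with a blue band and blue cone-shaped shoulder: a silver metal cylinder standing upright, 34 mm in diameter and straight for its lower 40 mm, above that tapering to a narrow steel nose; 60 mm tall in all, 0.13 to 0.24 kg, z up along its axis; loose, standing on the bench
- green_lens_mid (a point): centre, half-way up (42.5 mm above its foot), of the long lens with a green band and green shoulder: silver cylinder 32 mm in diameter, straight for its lower 65 mm, tapering above; 85 mm tall, 0.13 to 0.24 kg, z up its axis; loose. It starts upright in the case's cutout, foot 10 mm above the bench, 55 mm sticking out. Grip it 60 mm above its foot, so that the fingertips clear the foam
- red_dish: red round lens dish fixed to the bench, dark rubber floor; origin at the centre of its underside, z up. Outside 66 mm in diameter and 7 mm high, inside 54 mm in diameter, floor 3 mm above the bench, so its rim stands 4 mm above its floor
- yellow_dish: yellow round lens dish fixed to the bench, dark rubber floor; origin at the centre of its underside, z up. Outside 66 mm in diameter and 7 mm high, inside 54 mm in diameter, floor 3 mm above the bench, so its rim stands 4 mm above its floor
- blue_dish: blue round lens dish fixed to the bench, dark rubber floor; origin at the centre of its underside, z up. Outside 66 mm in diameter and 7 mm high, inside 54 mm in diameter, floor 3 mm above the bench, so its rim stands 4 mm above its floor
- green_dish: green round lens dish fixed to the bench, dark rubber floor; origin at the centre of its underside, z up. Outside 66 mm in diameter and 7 mm high, inside 54 mm in diameter, floor 3 mm above the bench, so its rim stands 4 mm above its floor
- case: open black case with grey foam, fixed: 110 (its x) by 150 (y) by 40 mm high, origin at the centre of its underside; lid folded flat on its +x side (115 mm more, 21 mm high). The green lens's cutout is centred at x = -18 mm, y = 0, 30 mm deep; sprung foam cheeks pinch the lens along y: it takes up to about 13 N straight up, with small wiggles, to draw it out
- beaker_mid (a point): centre, half-way up, of a small empty glass beaker, 40 mm in diameter, 48 mm tall, light, standing loose among the lenses and dishes; not to be moved

How it is judged (in metres and radians):
At the end, for the whole second after the job is handed in: Each of the four lenses stands upright (within 0.06 rad) on the floor of the dish of its own colour (within 3 mm in height), its axis within 12 mm of the dish's centre, released and at rest (horizontal distance between red_lens_mid and red_dish below 0.012 m and z of red_lens_mid in the frame of red_dish between 0.03 and 0.036 m and angle between each of red_lens_mid, yellow_lens_mid, blue_lens_mid, green_lens_mid's own z axis and vertical below 0.06 rad and linear speed of each of red_lens, yellow_lens, blue_lens, green_lens below 0.02 m/s and horizontal distance between yellow_lens_mid and yellow_dish below 0.012 m and z of yellow_lens_mid in the frame of yellow_dish between 0.03 and 0.036 m and horizontal distance between blue_lens_mid and blue_dish below 0.012 m and z of blue_lens_mid in the frame of blue_dish between 0.03 and 0.036 m and horizontal distance between green_lens_mid and green_dish below 0.012 m and z of green_lens_mid in the frame of green_dish between 0.0425 and 0.0485 m); the robot touches nothing.
It fails at once if the glass beaker is pushed more than 25 mm or tipped over (distance of beaker_mid from where it was at the start of the episode above 0.025 m or angle between beaker_mid's own z axis and vertical above 0.5 rad).
It fails at once if the red lens is dropped (moves faster than 0.65 m/s, as after a fall of about 22 mm, out of the fingers) (linear speed of red_lens above 0.65 m/s and not (contact force between the fingers and red_lens above 0.1 N)).
It fails at once if the yellow lens is dropped (moves faster than 0.65 m/s, as after a fall of about 22 mm, out of the fingers) (linear speed of yellow_lens above 0.65 m/s and not (contact force between the fingers and yellow_lens above 0.1 N)).
It fails at once if the blue lens is dropped (moves faster than 0.65 m/s, as after a fall of about 22 mm, out of the fingers) (linear speed of blue_lens above 0.65 m/s and not (contact force between the fingers and blue_lens above 0.1 N)).
It fails at once if the green lens is dropped (moves faster than 0.65 m/s, as after a fall of about 22 mm, out of the fingers) (linear speed of green_lens above 0.65 m/s and not (contact force between the fingers and green_lens above 0.1 N)).
It also fails if it takes over 104 s, if anything falls off the work surface, if the arm or the gripper's body presses on something with over 40 N, if the wrist force passes 120 N, or if a joint passes its speed limit or range.

ROBOT

A 6-joint arm with a two-finger parallel gripper is mounted at the origin on the work surface. World frame = base frame: x ahead of the robot, y to its left, z up, the work surface at z = 0. Lengths are in mm, angles in rad, forces in N, time in s.
With the tool pointing down it reaches from about 350 to 850 mm from the base axis. Payload 8.1 kg.
Tool frame: the origin (TCP) lies midway between the tips of the shut fingers; the grasp point (between the pads) lies 19 mm behind it (robot.hold_point_z is the distance from the TCP to the grasp point, in mm); x points along the fingers, z is the direction in which the jaws open and shut, and the axes are right-handed (so a half turn about x gives the same grasp; the last joint's range is limited). The gripper opens to 93 mm and grips with 3 to 60 N. Pads are 15 mm wide; open, the fingers measure 128 mm over their backs; the gripper's body (75 mm by 188 mm) begins 65 mm behind the grasp point.
Start: joints at [-1.401, 0.13, 1.488, -0, 1.523, -0.085], TCP at [151.251, -580.627, 218.635] pointing down, gripper open.
Joint ranges: [-2.96, 2.96], [-0.89, 2.26], [0.02, 2.5], [-1.34, 4.48], [0, 2.73], [-2.66, 2.66]. Speed limits (rad/s): [2.39, 2.39, 2.79, 3.14, 3.14, 3.14].

INTERFACE

Orientations are given as a 3x3 rotation matrix whose columns are the frame's x, y, z axes.
In Python, from bench import readout, optics, robot, finder gives the robot as it stands.
- The arm moves only by the tool drive_tool, never from a script. Its arguments are lists of equal length, an entry for each row: "jaw": the opening, from -1 (shut) to 1 (fully open), so that 0 is half open; "travel": the shift along the tool's x, y, z normalised to -1 to 1, where 1 is 0.6 m, a list of three; "roll": the turn about the tool's x normalised to -1 to 1, where 1 is 90 degrees. A call has 1 to 20 rows; each row shifts and turns the commanded pose from where the row before left it, along the tool's axes as they then stand; what a row does not reach is not made up. A row lasts 1/8 s, in which the tool goes at most 62.5 mm and 10.7 degrees, less where a joint would pass 70% of its speed; a pose out of reach is approached as far as the arm can. A call with a number of a shift or a turn outside -1 to 1 is refused whole. A call with a gripper value outside its range is refused whole. The fingers move at their own pace and stop on an object; "grip_force" is the grip in N (left out, the last holds). Time passes only in rows, so rows that do not move let the fingers close. It gives the time, the measured TCP pose, the force and the opening at its end, in the units of the state.
- readout.get_state(): the state, without advancing time (a new reading comes with each control period).
- optics.snapshot(name): name is "side" or "top"; returns the picture (420x560x3 uint8, blue, green, red); there is no depth.
- optics.camera_info(name): a dict with "intrinsics" (3x3 intrinsics, pixels), "dist_coeffs" ([k1, k2, p1, p2, k3] as OpenCV has them; the pictures are not rectified), "pose" (4x4, takes a point from camera to world coordinates). Camera axes: x right, y up, looking along -z (the intrinsics and any distortion apply to the point x, -y, -z); pixel columns grow to the right and rows downward; lengths in mm; the calibration is good to about 2 mm. A picture is of the moment at which its call begins. camera_info takes no time and is no camera call.
- robot.hand_in(): hands the job in, once; it reports no verdict.
Trained networks look in the newest picture that a camera, given by its name, has taken for a name from the list of things; names that differ only in an ending like _2 or _b are one class to them, and where a whole thing is asked for, a point or a joint stands for the part that bears it (a point fixed in the world has none). Each returns a list of dicts, best first, with "confidence" (0 to 1); they miss things now and then, are a little off and sometimes report something else, mostly with a low value. They report only what shows in the picture. A call takes as long as a camera call.
- finder.search_frame(name, camera): "location" ([column, row] in pixels, amid what is visible of it).
- finder.outline_of(name, camera): "mask" (420x560 bool, what is visible of it) and "location" ([column, row] in pixels, amid what is visible of it).
The state is a dict: "time": time; "qpos": joint angles; "qd": joint speeds; "joint_torque": joint torques, N m; "eef_pos": TCP position; "tool_rot": TCP orientation; "wrist_force": force on the tool from outside, world axes, zero at the start; "wrist_torque": the same for the moment, N m; "grip_width": finger opening in mm.
Only numpy, scipy, OpenCV 4.12 (cv2) and the standard library are available. Lean on these libraries where they do the work, as an engineer would, in place of code of your own. Each camera call takes 0.05 s, during which the arm holds its last target.

## Working session

There is one attempt and no reset: what is moved stays moved. The work goes in short steps, Python scripts to look and compute and a tool call to move; the robot and the scene stay as the last step left them, time stands still between calls to the robot, and variables do not carry over. Pictures are saved under pics/ and viewed, and the job is handed in when it is done.

Besides the shell and the picture viewer there is one more tool, called after "Request:" as name(argument=value, ...), one argument or row to a line, values as JSON. drive_tool: Moves the arm, as the interface text tells. Scaled input: -1 to 1 covers 0.6 m each way for a shift and 90 degrees each way for a turn. Its arguments: {"type":"object","properties":{"jaw":{"type":"array"},"travel":{"type":"array"},"roll":{"type":"array"},"grip_force":{"type":"number"}},"required":["jaw","travel","roll"]}

```bash
mkdir -p pics; ls; python3 - <<'E'
from bench import readout, optics, robot, finder
import cv2
s=readout.get_state(); print(s)
for n in ("side","top"):
    i=optics.camera_info(n); print(n,i)
    cv2.imwrite(f"pics/{n}0.png",optics.snapshot(n))
print(robot.hold_point_z)
E
```

```text
pics
{'time': 0.0, 'qpos': array([-1.40142743e+00,  1.31135995e-01,  1.48923752e+00, -2.23710291e-05,
        1.52295526e+00, -8.53996700e-02]), 'qd': array([0.00012128, 0.00043676, 0.00060282, 0.00168523, 0.00074383,
       0.000899  ]), 'joint_torque': array([-8.16250249e-04, -5.59844685e+01, -4.91764319e+01,  7.67007843e-02,
        3.53696581e-02, -1.50082792e-04]), 'eef_pos': array([ 151.13606025, -580.10063178,  217.62538086]), 'tool_rot': array([[-3.14667324e-04,  9.67721394e-01,  2.52022231e-01],
       [ 1.70751602e-03,  2.52022396e-01, -9.67719895e-01],
       [-9.99998493e-01,  1.25822167e-04, -1.73170299e-03]]), 'wrist_force': array([ 0.01848057, -0.24117248, -0.20617058]), 'wrist_torque': array([0.02555209, 0.00319662, 0.03912444]), 'grip_width': 93.0463411239286}
side {'intrinsics': array([[412.16196103,   0.        , 279.23769206],
       [  0.        , 412.16196103, 204.47639985],
       [  0.        ,   0.        ,   1.        ]]), 'dist_coeffs': array([-0.05103345,  0.        ,  0.        ,  0.        ,  0.        ]), 'pose': array([[ 9.27894046e-01,  2.16936053e-01
[... 214 characters left out ...]

       [ 0.00000000e+00,  0.00000000e+00,  0.00000000e+00,
         1.00000000e+00]])}
top {'intrinsics': array([[399.17070858,   0.        , 279.59709489],
       [  0.        , 399.17070858, 211.49174091],
       [  0.        ,   0.        ,   1.        ]]), 'dist_coeffs': array([0.00466724, 0.        , 0.        , 0.        , 0.        ]), 'pose': array([[ 2.11440343e-02,  9.82998691e-01, -1.82391070e-01,
         4.13444023e+02],
       [-9.99468029e-01,  2.53138103e-02,  2.05638140e-02,
        -1.89559780e+01],
       [ 2.48312152e-02,  1.81859241e-01,  9.83011000e-01,
         8.97610006e+02],
       [ 0.00000000e+00,  0.00000000e+00,  0.00000000e+00,
         1.00000000e+00]])}
18.8
```

View pics/side0.png

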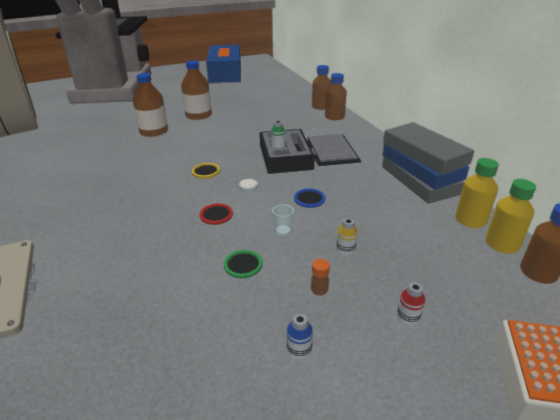

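View pics/top0.png

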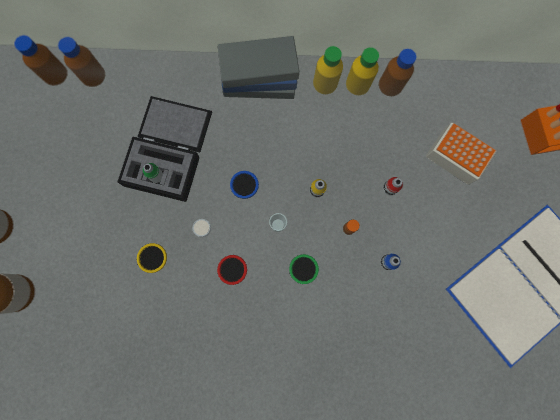

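```bash
cat > h.py <<'E'
import numpy as np, cv2
from bench import readout, optics, robot, finder
from scipy.optimize import minimize
CI={n:optics.camera_info(n) for n in ("side","top")}
def proj(P,n):
    c=CI[n]; T=np.linalg.inv(c["pose"]); p=np.asarray(P,float)@T[:3,:3].T+T[:3,3]
    p=p*np.array([1,-1,-1])
    return cv2.projectPoints(p.reshape(-1,1,3),np.zeros(3),np.zeros(3),c["intrinsics"],c["dist_coeffs"])[0].reshape(-1,2)
def unproj(px,n,z):
    c=CI[n]; u=cv2.undistortPoints(np.array(px,float).reshape(-1,1,2),c["intrinsics"],c["dist_coeffs"]).reshape(-1,2)
    d=np.c_[u[:,0],-u[:,1],-np.ones(len(u))]@c["pose"][:3,:3].T; o=c["pose"][:3,3]
    return o+d*((z-o[2])/d[:,2])[:,None]
a=np.linspace(0,2*np.pi,48,endpoint=False)
def ring(r,z): return np.c_[r*np.cos(a),r*np.sin(a),0*a+z]
SH={'short':np.vstack([ring(17,0),ring(17,40),ring(6,60)]),
 'long':np.vstack([ring(16,30),ring(16,65),ring(6,85)]),
 'dish':np.vstack([ring(33,0),ring(33,7)]),
 'beaker':np.vstack([ring(20,0),ring(20,48)])}
S=8
def fit(mask,n,shape,x0,z0=0):
    ys,xs=np.nonzero(mask); x1,y1=xs.min()-12,ys.min()-12; w,h=xs.max()-x1+12,ys.max()-y1+12
    M=cv2.resize(mask[y1:y1+h,x1:x1+w].astype(np.uint8),(w*S,h*S),interpolation=cv2.INTER_NEAREST)>0
    def cost(v):
        p=proj(SH[shape]+[v[0],v[1],z0],n)
        q=((p-[x1,y1]+.5)*S).astype(np.float32)
        im=np.zeros((h*S,w*S),np.uint8); cv2.fillConvexPoly(im,np.round(cv2.convexHull(q)).astype(np.int32),1)
        im=im>0
        return 1-(im&M).sum()/max((im|M).sum(),1)
    r=minimize(cost,x0,method='Nelder-Mead',options=dict(initial_simplex=np.array(x0)+[[0,0],[8,0],[0,8]],xatol=.05))
    return r.x,1-r.fun
E
cat > loc.py <<'E'
import sys
from h import *
def loc(names,cams=("side","top"),snap=True):
    out={}
    if snap:
        for n in cams: out[n]=optics.snapshot(n)
    for nm in names:
        sh='dish' if 'dish' in nm else 'beaker' if 'beaker' in nm else 'long' if 'green' in nm else 'short'
        z0=10 if sh=='long' else 0
        for n in cams:
            L=finder.outline_of(nm,n)
            for d in L[:2]:
                if d["mask"].sum()<20: continue
                c0=unproj(d["location"],n,z0+{'dish':5,'short':30,'long':60,'beaker':24}[sh])[0,:2]
                x,i=fit(d["mask"],n,sh,c0,z0)
                print(nm,n,round(d["confidence"],2),np.round(d["location"],1),np.round(x,1),"iou",round(i,2))
if __name__=="__main__":
    loc(["red_lens_mid","yellow_lens_mid","blue_lens_mid","green_lens_mid","red_dish","yellow_dish","blue_dish","green_dish","beaker_mid"])
    for n in("side","top"):
        L=finder.outline_of("case",n)
        for d in L[:1]:
            np.save(f"case_{n}.npy",d["mask"]); print("case",n,d["confidence"],d["location"])
    print(readout.get_state()["time"])
E
python3 loc.py
```

```text
red_lens_mid side 0.8 [410.3 304.5] [ 642. -291.] iou 0.93
red_lens_mid top 0.7 [392.6 188.7] [ 641.8 -292.6] iou 0.95
yellow_lens_mid side 0.93 [345.9 236.4] [ 633.1 -120.5] iou 0.91
yellow_lens_mid side 0.5 [218.  216.3] [440.   36.6] iou 0.51
yellow_lens_mid top 0.82 [320.1 186.4] [ 630.6 -121.7] iou 0.81
blue_lens_mid side 0.59 [296.7 338. ] [ 470.7 -280.2] iou 0.93
blue_lens_mid top 0.51 [390.3 259.9] [ 470.3 -281.8] iou 0.88
green_lens_mid side 0.68 [280.1 133. ] [644.6 233.9] iou 0.86
green_lens_mid side 0.33 [285.5 217.2] [530.  -77.5] iou 0.86
green_lens_mid top 0.71 [230.2 272.3] [440.   71.8] iou 0.33
green_lens_mid top 0.61 [151.9 172.2] [648.1 240.3] iou 0.92
red_dish side 0.97 [214.9 216.5] [446.5  65.1] iou 0.92
red_dish top 0.72 [227.2 271.2] [446.6  66.7] iou 0.95
yellow_dish side 0.87 [205.1 173. ] [467.1 244.9] iou 0.95
yellow_dish top 0.94 [150.4 257.9] [469.  244.1] iou 0.92
blue_dish side 0.97 [309.3 200.6] [640.5  46.5] iou 0.94
blue_dish top 0.67 [245.3 184.7] [641.3  45.2] iou 0.94
green_dish side 0.84 [245.6 261.6] [451.1 -93. ] iou 0.96
green_dish top 0.7 [301.9 268.5] [451.1 -94.3] iou 0.95
green_dish top 0.65 [394.8 186.9] [ 656.7 -291.1] iou 0.35
beaker_mid side 0.84 [284.2 220.4] [550.6 -27.6] iou 0.81
beaker_mid top 0.78 [279.  220.5] [553.  -34.5] iou 0.78
case side 0.89 [305.3, 151.9]
case top 0.69 [170.7, 145.7]
1.2
```

```bash
cat > ov.py <<'E'
from h import *
E={'red':(642,-291.8),'yel':(631.8,-121),'blu':(470.5,-281)}
D={'red':(446.5,66),'yel':(468,244.5),'blu':(641,46),'gre':(451,-93.5)}
G=(646.5,237); B=(552,-31)
def poly(im,P,n,k,off,c):
    p=((proj(P,n)-off+.5)*k).astype(np.int32); cv2.polylines(im,[p.reshape(-1,1,2)],True,c,1)
for n in("top","side"):
    im=cv2.imread(f"pics/{n}0.png"); 
    def crop(x,y,w,h,k,name):
        c=cv2.resize(im[y:y+h,x:x+w],None,fx=k,fy=k,interpolation=cv2.INTER_CUBIC); off=np.array([x,y])
        for v in E.values():
            poly(c,ring(17,0)+[*v,0],n,k,off,(0,255,0));poly(c,ring(17,40)+[*v,0],n,k,off,(0,255,0));poly(c,ring(4,60)+[*v,0],n,k,off,(0,255,0))
        for v in D.values(): poly(c,ring(33,7)+[*v,0],n,k,off,(255,255,0));poly(c,ring(27,3)+[*v,0],n,k,off,(255,255,0))
        for z,r in((40,16),(75,16),(95,4)): poly(c,ring(r,z)+[*G,0],n,k,off,(0,0,255))
        for z in(0,48): poly(c,ring(20,z)+[*B,0],n,k,off,(255,0,255))
        cv2.imwrite(f"pics/{name}.png",c)
    if n=="top": crop(110,90,200,150,4,"ot1"); crop(210,160,200,150,4,"ot2")
    else: crop(180,100,180,135,4,"os1"); crop(240,190,200,150,4,"os2")
E
python3 ov.py
```

```text
(no output)
```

View pics/ot1.png

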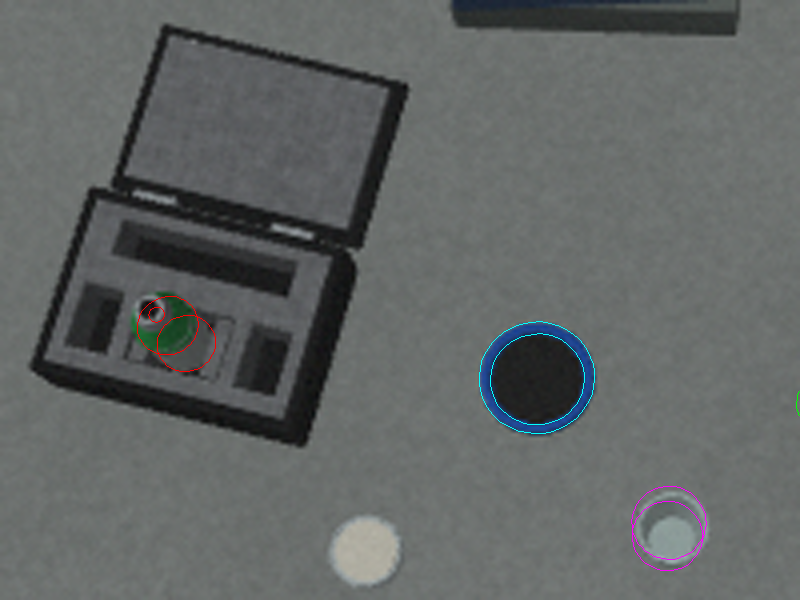

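View pics/ot2.png

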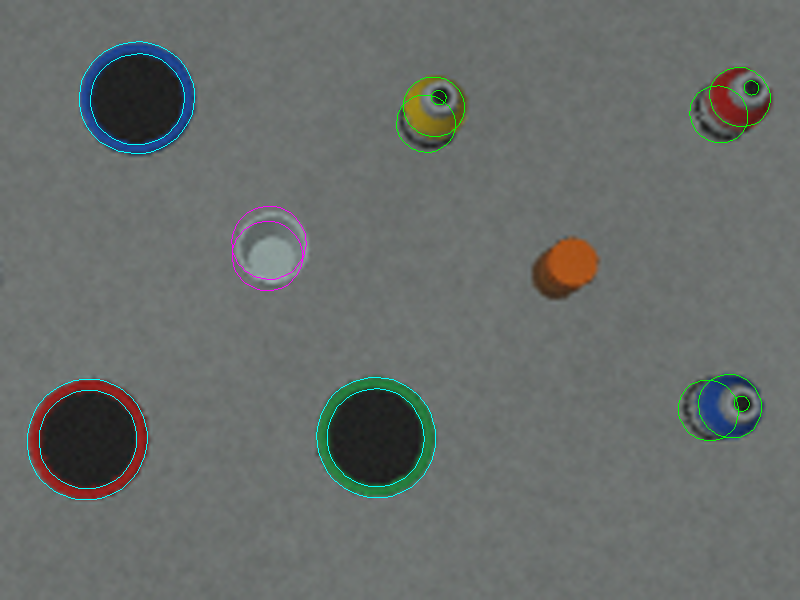

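View pics/os1.png

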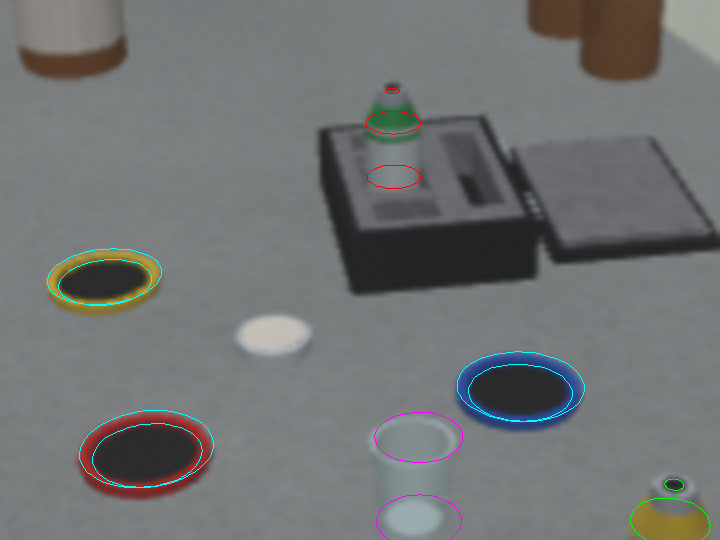

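View pics/os2.png

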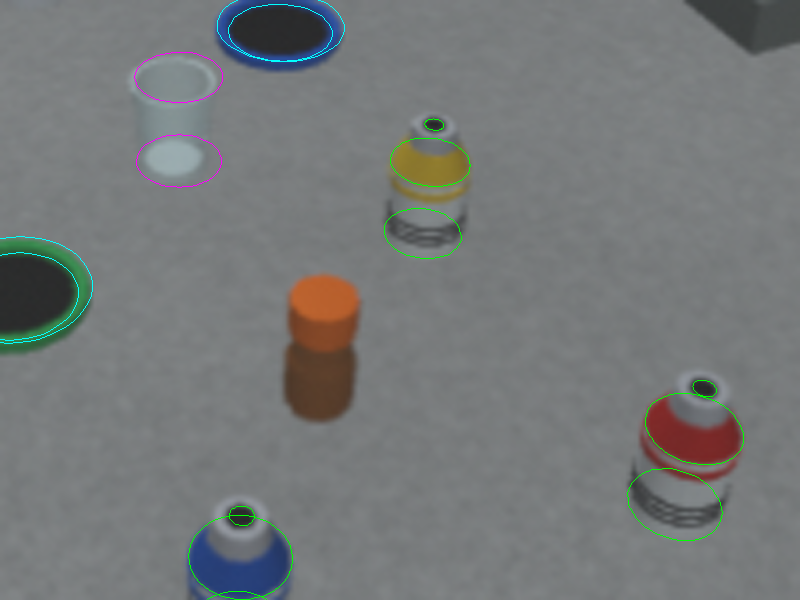

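```bash
cat > plan.py <<'E'
import sys
from h import *
s=readout.get_state(); R=s["tool_rot"]; p=s["eef_pos"]
Rn=R
prev=p
print("t",round(s["time"],2),"tcp",np.round(p,1),"w",round(s["grip_width"],1),"F",np.round(s["wrist_force"],1),"jawdir",np.round(R[:,2],3))
for a in sys.argv[1:]:
    t=np.array([float(v) for v in a.split(",")]); d=t-prev; L=np.linalg.norm(d); n=R.T@d/600
    print(a,"mm",round(L,1),"total",np.round(n,4)); 
    for k in (int(np.ceil(L/57)),int(np.ceil(L/40)),int(np.ceil(L/25))): print("   ",k,"rows",np.round(n/k,4))
    prev=t
E
python3 plan.py 642,-292,180 642,-292,10; python3 - <<'E'
from h import *
q=np.array([[165,28],[405,85],[360,243],[115,185]])/4+[110,90]
P=unproj(q,"top",21)[:,:2]; print(P); 
for i,j in((1,0),(2,3),(3,0),(2,1)): d=P[j]-P[i]; print(np.degrees(np.arctan2(d[1],d[0])))
E
```

```text
t 1.2 tcp [ 151.2 -580.6  218.6] w 93.4 F [ 0.3 -0.   0.2] jawdir [ 0.252 -0.968 -0.   ]
642,-292,180 mm 570.6 total [ 0.0643  0.9128 -0.2593]
    11 rows [ 0.0058  0.083  -0.0236]
    15 rows [ 0.0043  0.0609 -0.0173]
    23 rows [ 0.0028  0.0397 -0.0113]
642,-292,10 mm 170.0 total [0.2833 0.     0.    ]
    3 rows [0.0944 0.     0.    ]
    5 rows [0.0567 0.     0.    ]
    7 rows [0.0405 0.     0.    ]
[[840.42018865 268.40981126]
 [809.59104208 127.06482601]
 [712.59998575 147.66608288]
 [743.10780844 289.2066827 ]]
77.69576051933953
77.836487799769
-12.063352163844364
-11.991618672692047
```

Request:
drive_tool(
  jaw=[1,1,1,1,1,1,1,1,1,1,1,1,1],
  travel=[
    [0.006,0.083,-0.0236],
    [0.006,0.083,-0.0236],
    [0.006,0.083,-0.0236],
    [0.006,0.083,-0.0236],
    [0.006,0.083,-0.0236],
    [0.006,0.083,-0.0236],
    [0.006,0.083,-0.0236],
    [0.006,0.083,-0.0236],
    [0.006,0.083,-0.0236],
    [0.006,0.083,-0.0236],
    [0.006,0.083,-0.0236],
    [0,0,0],
    [0,0,0],
  ],
  roll=[0,0,0,0,0,0,0,0,0,0,0,0,0],
  grip_force=25,
)

```text
time: 2.82
eef_pos: [641.9, -291.9, 178.7]
tool_rot: [[-0.001, 0.968, 0.253], [-0.0, 0.253, -0.968], [-1.0, -0.001, -0.0]]
wrist_force: [-0.6, -0.2, 1.0]
grip_width: 92.9
```

```bash
python3 plan.py 642,-292,10; python3 -c "
from h import *
cv2.imwrite('pics/s1.png',optics.snapshot('side'));print(readout.get_state()['qpos'])"
```

```text
t 2.83 tcp [ 641.9 -291.9  178.7] w 92.9 F [-0.6 -0.2  1. ] jawdir [ 0.253 -0.968 -0.   ]
642,-292,10 mm 168.7 total [0.2812 0.0004 0.0003]
    3 rows [0.0937 0.0001 0.0001]
    5 rows [0.0562 0.0001 0.0001]
    7 rows [0.0402 0.0001 0.    ]
[-5.00215059e-01  4.33025450e-01  1.20130356e+00 -4.27289515e-04
  1.50742968e+00  8.16305874e-01]
```

View pics/s1.png

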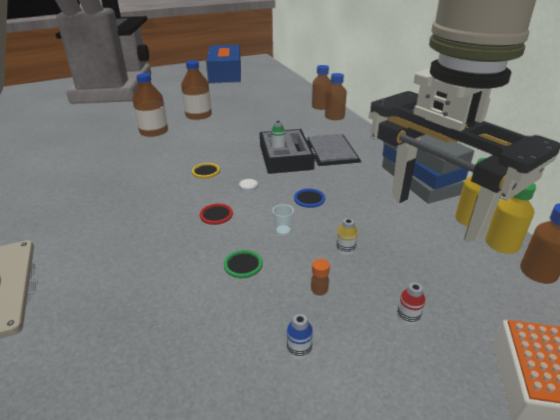

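```bash
python3 -c "
from h import *
for n in ('side','top'): print(proj([[641.9,-291.9,178.7],[642-.253*46.5,-292+.968*46.5,178.7],[642+.253*46.5,-292-.968*46.5,178.7]],n))
cv2.imwrite('pics/t1.png',optics.snapshot('top'))"
```

```text
[[433.13326005 217.7362244 ]
 [403.328273   200.91627462]
 [466.75942902 236.69219827]]
[[417.21341001 165.4450247 ]
 [393.74421004 170.75965039]
 [440.60671135 160.07118869]]
```

View pics/t1.png

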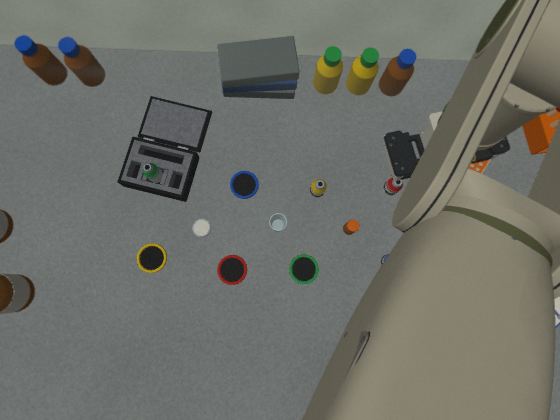

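Request:
drive_tool(
  jaw=[0.6,0.6,0.6,0.6,0.6,0.6,0.6,0.6,-1,-1,-1,-1,-1,-1],
  travel=[
    [0.056,0,0],
    [0.056,0,0],
    [0.056,0,0],
    [0.04,0,0],
    [0.04,0,0],
    [0.033,0,0],
    [0,0,0],
    [0,0,0],
    [0,0,0],
    [0,0,0],
    [0,0,0],
    [0,0,0],
    [0,0,0],
    [0,0,0],
  ],
  roll=[0,0,0,0,0,0,0,0,0,0,0,0,0,0],
  grip_force=25,
)

```text
time: 4.68
eef_pos: [642.1, -291.8, 10.5]
tool_rot: [[-0.0, 0.968, 0.252], [0.0, 0.252, -0.968], [-1.0, 0.0, -0.0]]
wrist_force: [-0.0, 0.2, 0.2]
grip_width: 33.4
```

```bash
python3 plan.py 642,-292,190 446.5,66,190 446.5,66,13; python3 -c "
from h import *
cv2.imwrite('pics/s2.png',optics.snapshot('side'))"
```

```text
t 4.67 tcp [ 642.1 -291.8   10.5] w 33.4 F [-0.   0.2  0.2] jawdir [ 0.252 -0.968 -0.   ]
642,-292,190 mm 179.5 total [-0.2991 -0.0003  0.0003]
    4 rows [-0.0748 -0.0001  0.0001]
    5 rows [-0.0598 -0.0001  0.0001]
    8 rows [-0.0374 -0.      0.    ]
446.5,66,190 mm 407.9 total [ 0.     -0.1649 -0.6595]
    8 rows [ 0.     -0.0206 -0.0824]
    11 rows [ 0.    -0.015 -0.06 ]
    17 rows [ 0.     -0.0097 -0.0388]
446.5,66,13 mm 177.0 total [ 0.295 -0.     0.   ]
    4 rows [ 0.0737 -0.      0.    ]
    5 rows [ 0.059 -0.     0.   ]
    8 rows [ 0.0369 -0.      0.    ]
```

View pics/s2.png

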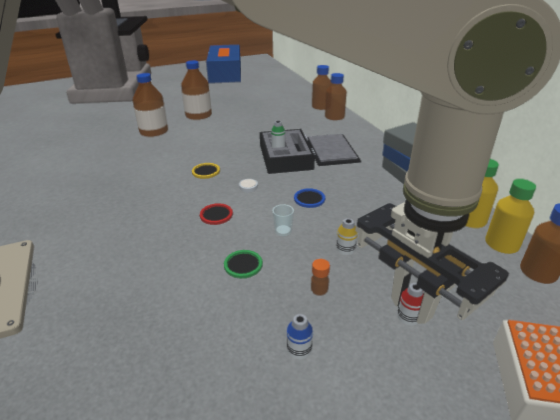

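Request:
drive_tool(
  jaw=[-1,-1,-1,-1,-1,-1,-1,-1,-1,-1,-1,-1,-1,-1,-1,-1,-1,-1],
  travel=[
    [-0.03,0,0],
    [-0.05,0,0],
    [-0.06,0,0],
    [-0.06,0,0],
    [0,-0.0075,-0.03],
    [0,-0.015,-0.06],
    [0,-0.015,-0.06],
    [0,-0.015,-0.06],
    [0,-0.015,-0.06],
    [0,-0.015,-0.06],
    [0,-0.015,-0.06],
    [0,-0.015,-0.06],
    [0,-0.015,-0.06],
    [0,-0.015,-0.06],
    [0,-0.015,-0.06],
    [0,-0.0075,-0.03],
    [0,0,0],
    [0,0,0],
  ],
  roll=[0,0,0,0,0,0,0,0,0,0,0,0,0,0,0,0,0,0],
)

```text
time: 6.98
eef_pos: [447.1, 65.8, 130.9]
tool_rot: [[0.001, 0.968, 0.252], [-0.0, 0.252, -0.968], [-1.0, 0.001, 0.001]]
wrist_force: [0.1, -0.0, -1.7]
grip_width: 33.2
```

```bash
python3 plan.py 446.5,66,14; python3 -c "
from h import *
cv2.imwrite('pics/s3.png',optics.snapshot('side'))"
```

```text
t 6.97 tcp [447.1  65.8 130.9] w 33.2 F [ 0.1 -0.  -1.7] jawdir [ 0.252 -0.968  0.001]
446.5,66,14 mm 116.9 total [ 0.1948 -0.0011 -0.0007]
    3 rows [ 0.0649 -0.0004 -0.0002]
    3 rows [ 0.0649 -0.0004 -0.0002]
    5 rows [ 0.039  -0.0002 -0.0001]
```

View pics/s3.png

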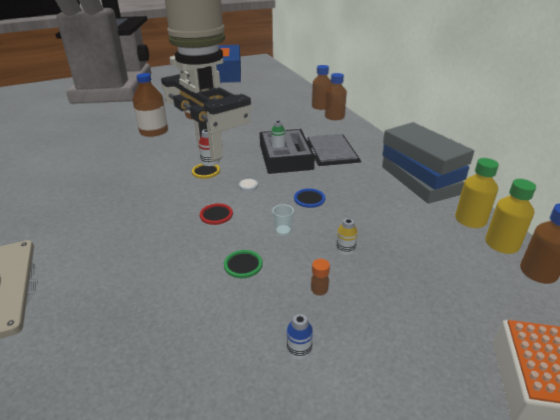

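Request:
drive_tool(
  jaw=[-1,-1,-1,-1,-1,-1,-1,-1],
  travel=[
    [0.05,0,0],
    [0.05,0,0],
    [0.05,0,0],
    [0.03,0,0],
    [0.01,0,0],
    [0.003,0,0],
    [0,0,0],
    [0,0,0],
  ],
  roll=[0,0,0,0,0,0,0,0],
)

```text
time: 8.02
eef_pos: [447.3, 66.4, 15.5]
tool_rot: [[0.002, 0.968, 0.252], [0.0, 0.252, -0.968], [-1.0, 0.002, 0.0]]
wrist_force: [-0.6, 0.3, -1.7]
grip_width: 33.6
```

Request:
drive_tool(
  jaw=[-1,-1,-1],
  travel=[
    [0.0015,0,0],
    [0,0,0],
    [0,0,0],
  ],
  roll=[0,0,0],
)

```text
time: 8.4
eef_pos: [446.5, 66.5, 13.8]
tool_rot: [[0.0, 0.968, 0.252], [0.0, 0.252, -0.968], [-1.0, 0.0, -0.0]]
wrist_force: [-0.3, 0.2, -1.5]
grip_width: 33.1
```

Request:
drive_tool(
  jaw=[-1,-1,-1,-1],
  travel=[
    [0.001,0,0],
    [0,0,0],
    [0,0,0],
    [0,0,0],
  ],
  roll=[0,0,0,0],
)

```text
time: 8.9
eef_pos: [446.6, 66.5, 13.4]
tool_rot: [[0.0, 0.968, 0.252], [0.0, 0.252, -0.968], [-1.0, 0.0, -0.0]]
wrist_force: [-3.8, -0.4, 4.1]
grip_width: 33.3
```

Request:
drive_tool(
  jaw=[-0.1,0.2,0.2,0.2,0.2,0.2,0.2,0.2],
  travel=[
    [0,0,0],
    [0,0,0],
    [0,0,0],
    [0,0,0],
    [-0.03,0,0],
    [-0.06,0,0],
    [-0.06,0,0],
    [-0.05,0,0],
  ],
  roll=[0,0,0,0,0,0,0,0],
)

```text
time: 9.9
eef_pos: [446.8, 66.4, 134.7]
tool_rot: [[0.001, 0.968, 0.252], [0.0, 0.252, -0.968], [-1.0, 0.001, 0.0]]
wrist_force: [0.9, 0.2, 0.3]
grip_width: 55.6
```

```bash
python3 plan.py 631.5,-121,133 631.5,-121,10; python3 -c "
from h import *
cv2.imwrite('pics/s4.png',optics.snapshot('side')[80:300,150:430].repeat(2,0).repeat(2,1))"
```

```text
t 9.9 tcp [446.8  66.4 134.7] w 55.6 F [0.9 0.2 0.3] jawdir [ 0.252 -0.968  0.   ]
631.5,-121,133 mm 263.2 total [0.0031 0.2192 0.3799]
    5 rows [0.0006 0.0438 0.076 ]
    7 rows [0.0004 0.0313 0.0543]
    11 rows [0.0003 0.0199 0.0345]
631.5,-121,10 mm 123.0 total [ 2.05e-01 -2.00e-04 -0.00e+00]
    3 rows [ 0.0683 -0.0001 -0.    ]
    4 rows [ 0.0512 -0.0001 -0.    ]
    5 rows [ 0.041 -0.    -0.   ]
```

View pics/s4.png

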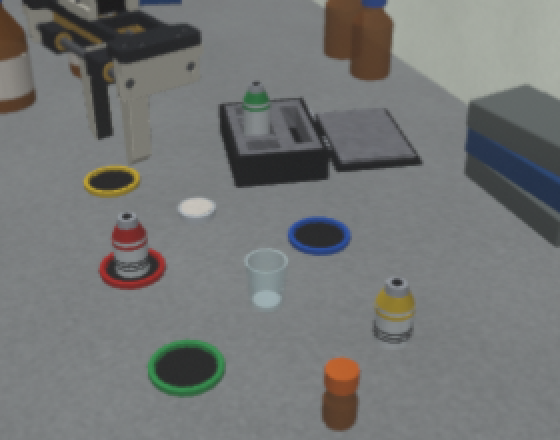

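Request:
drive_tool(
  jaw=[0.6,0.6,0.6,0.6,0.6,0.6,0.6,0.6,0.6],
  travel=[
    [0,0.0313,0.0543],
    [0,0.0313,0.0543],
    [0,0.0313,0.0543],
    [0,0.0313,0.0543],
    [0,0.0313,0.0543],
    [0,0.0313,0.0543],
    [0,0.0313,0.0543],
    [0,0,0],
    [0,0,0],
  ],
  roll=[0,0,0,0,0,0,0,0,0],
)

```text
time: 11.08
eef_pos: [630.6, -120.7, 132.5]
tool_rot: [[-0.001, 0.968, 0.252], [0.001, 0.252, -0.968], [-1.0, -0.001, -0.001]]
wrist_force: [0.6, 0.2, 0.6]
grip_width: 74.1
```

Request:
drive_tool(
  jaw=[0.6,0.6,0.6,0.6,0.6,0.6,-1,-1,-1,-1,-1,-1],
  travel=[
    [0.05,0,0],
    [0.05,0,0],
    [0.05,0,0],
    [0.04,0,0],
    [0.017,0,0],
    [0,0,0],
    [0,0,0],
    [0,0,0],
    [0,0,0],
    [0,0,0],
    [0,0,0],
    [0,0,0],
  ],
  roll=[0,0,0,0,0,0,0,0,0,0,0,0],
)

```text
time: 12.58
eef_pos: [631.3, -121.2, 9.1]
tool_rot: [[0.0, 0.968, 0.252], [-0.0, 0.252, -0.968], [-1.0, 0.0, 0.0]]
wrist_force: [0.9, -0.5, 1.3]
grip_width: 33.3
```

```bash
python3 plan.py 631.5,-121,130 468,244.5,130; python3 -c "
from h import *
cv2.imwrite('pics/s5.png',optics.snapshot('side')[80:300,150:430].repeat(2,0).repeat(2,1))"
```

```text
t 12.57 tcp [ 631.3 -121.2    9.1] w 33.3 F [ 0.9 -0.5  1.3] jawdir [ 0.252 -0.968  0.   ]
631.5,-121,130 mm 120.9 total [-2.015e-01  4.000e-04 -2.000e-04]
    3 rows [-0.0672  0.0001 -0.0001]
    4 rows [-0.0504  0.0001 -0.    ]
    5 rows [-0.0403  0.0001 -0.    ]
468,244.5,130 mm 400.4 total [-1.000e-04 -1.101e-01 -6.582e-01]
    8 rows [-0.     -0.0138 -0.0823]
    11 rows [-0.     -0.01   -0.0598]
    17 rows [-0.     -0.0065 -0.0387]
```

View pics/s5.png

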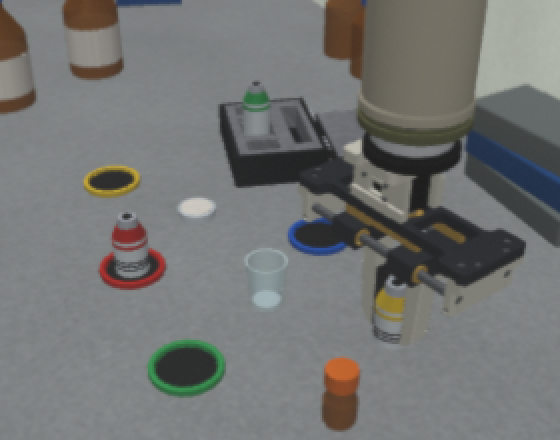

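Request:
drive_tool(
  jaw=[-1,-1,-1,-1,-1,-1,-1,-1,-1,-1,-1,-1,-1,-1,-1,-1,-1,-1],
  travel=[
    [-0.03,0,0],
    [-0.05,0,0],
    [-0.06,0,0],
    [-0.06,0,0],
    [0,-0.005,-0.03],
    [0,-0.01,-0.06],
    [0,-0.01,-0.06],
    [0,-0.01,-0.06],
    [0,-0.01,-0.06],
    [0,-0.01,-0.06],
    [0,-0.01,-0.06],
    [0,-0.01,-0.06],
    [0,-0.01,-0.06],
    [0,-0.01,-0.06],
    [0,-0.01,-0.06],
    [0,-0.005,-0.03],
    [0,0,0],
    [0,0,0],
  ],
  roll=[0,0,0,0,0,0,0,0,0,0,0,0,0,0,0,0,0,0],
)

```text
time: 14.88
eef_pos: [467.5, 244.8, 128.6]
tool_rot: [[-0.0, 0.968, 0.252], [-0.001, 0.252, -0.968], [-1.0, -0.0, 0.001]]
wrist_force: [0.1, 0.1, -2.1]
grip_width: 33.3
```

```bash
python3 plan.py 468,244.5,14; python3 -c "
from h import *
print(readout.get_state()['qpos'])
cv2.imwrite('pics/s6.png',optics.snapshot('side')[30:250,150:430].repeat(2,0).repeat(2,1))"
```

```text
t 14.88 tcp [467.5 244.8 128.6] w 33.3 F [ 0.1  0.1 -2.1] jawdir [ 0.252 -0.968  0.001]
468,244.5,14 mm 114.6 total [0.191  0.0007 0.0006]
    3 rows [0.0637 0.0002 0.0002]
    3 rows [0.0637 0.0002 0.0002]
    5 rows [0.0382 0.0001 0.0001]
[ 3.85483185e-01 -2.92895581e-03  1.79421781e+00 -4.72745930e-04
  1.35079449e+00  1.70170880e+00]
```

View pics/s6.png

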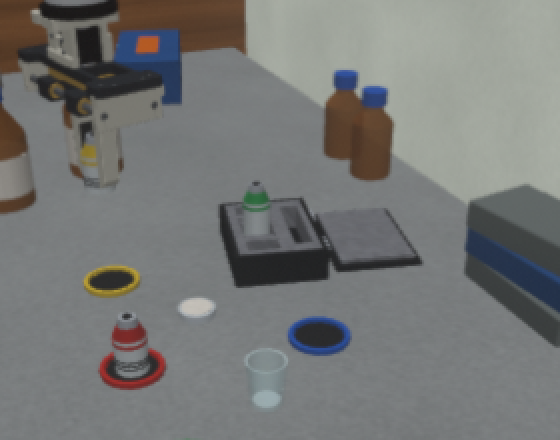

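Request:
drive_tool(
  jaw=[-1,-1,-1,-1,-1,-1,-1,-1],
  travel=[
    [0.05,0,0],
    [0.05,0,0],
    [0.05,0,0],
    [0.03,0,0],
    [0.008,0,0],
    [0.003,0,0],
    [0,0,0],
    [0,0,0],
  ],
  roll=[0,0,0,0,0,0,0,0],
)

```text
time: 15.92
eef_pos: [468.3, 245.8, 15.3]
tool_rot: [[0.002, 0.968, 0.252], [0.001, 0.252, -0.968], [-1.0, 0.002, -0.0]]
wrist_force: [0.2, 0.3, -1.9]
grip_width: 33.5
```

Request:
drive_tool(
  jaw=[-1,-1,-1],
  travel=[
    [0.0015,0,0],
    [0,0,0],
    [0,0,0],
  ],
  roll=[0,0,0],
)

```text
time: 16.3
eef_pos: [467.5, 245.5, 13.5]
tool_rot: [[-0.0, 0.968, 0.252], [-0.0, 0.252, -0.968], [-1.0, -0.0, 0.0]]
wrist_force: [0.1, -0.2, -1.9]
grip_width: 33.5
```

Request:
drive_tool(
  jaw=[-1,-1,-1],
  travel=[
    [0.002,0,0],
    [0,0,0],
    [0,0,0],
  ],
  roll=[0,0,0],
)

```text
time: 16.68
eef_pos: [467.4, 245.4, 12.2]
tool_rot: [[-0.0, 0.968, 0.252], [-0.0, 0.252, -0.968], [-1.0, -0.0, 0.0]]
wrist_force: [0.0, 0.5, -1.9]
grip_width: 33.5
```

Request:
drive_tool(
  jaw=[-1,-1,-1],
  travel=[
    [0.001,0,0],
    [0,0,0],
    [0,0,0],
  ],
  roll=[0,0,0],
)

```text
time: 17.05
eef_pos: [467.6, 245.5, 12.0]
tool_rot: [[0.0, 0.968, 0.252], [-0.0, 0.252, -0.968], [-1.0, 0.0, 0.0]]
wrist_force: [-3.4, -0.9, 4.7]
grip_width: 33.7
```

Request:
drive_tool(
  jaw=[-0.1,0.2,0.2,0.2,0.2,0.2,0.2,0.2],
  travel=[
    [0,0,0],
    [0,0,0],
    [0,0,0],
    [0,0,0],
    [-0.03,0,0],
    [-0.06,0,0],
    [-0.07,0,0],
    [-0.07,0,0],
  ],
  roll=[0,0,0,0,0,0,0,0],
)

```text
time: 18.05
eef_pos: [467.6, 245.5, 152.4]
tool_rot: [[0.001, 0.968, 0.252], [0.0, 0.252, -0.968], [-1.0, 0.001, -0.0]]
wrist_force: [1.0, 0.8, 0.4]
grip_width: 55.8
```

```bash
python3 plan.py 647,238,150 647,238,51; python3 -c "
from h import *
im=optics.snapshot('side'); cv2.imwrite('pics/s7.png',im[80:300,150:430].repeat(2,0).repeat(2,1))
L=finder.outline_of('green_lens_mid','side')
for d in L[:3]:
  print(d['confidence'],d['location']); 
  if abs(d['location'][0]-280)<15: print(fit(d['mask'],'side','long',[646,237],10))
"
```

```text
t 18.05 tcp [467.6 245.5 152.4] w 55.8 F [1.  0.8 0.4] jawdir [ 0.252 -0.968 -0.   ]
647,238,150 mm 179.6 total [0.0043 0.2862 0.0874]
    4 rows [0.0011 0.0715 0.0219]
    5 rows [0.0009 0.0572 0.0175]
    8 rows [0.0005 0.0358 0.0109]
647,238,51 mm 99.0 total [ 0.165  -0.0002  0.    ]
    2 rows [ 0.0825 -0.0001  0.    ]
    3 rows [ 0.055  -0.0001  0.    ]
    4 rows [ 0.0412 -0.      0.    ]
0.55 [275.4, 136.0]
(array([645.98712373, 236.97970784]), np.float64(0.9226751850725079))
```

View pics/s7.png

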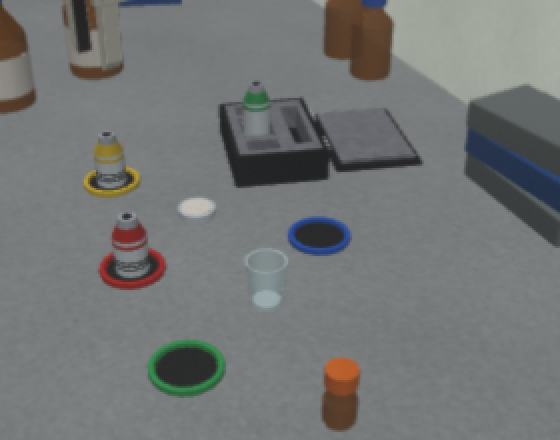

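```bash
python3 - <<'E'
from h import *
im=cv2.imread('pics/top0.png')[155:195,130:175]; cv2.imwrite('pics/g1.png',cv2.resize(im,None,fx=14,fy=14,interpolation=cv2.INTER_CUBIC))
print(proj([[646,237,95]],'top'),proj([[646,237,95]],'side'))
E
```

```text
[[148.66268647 168.40681411]] [[277.51089941 122.24549436]]
```

View pics/g1.png

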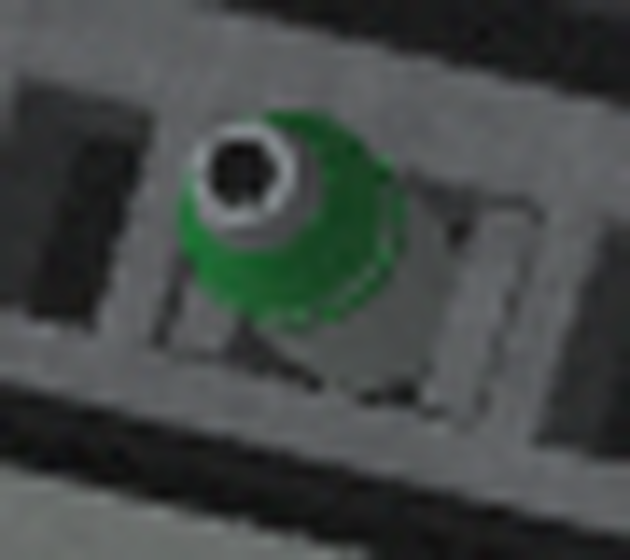

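Request:
drive_tool(
  jaw=[0.6,0.6,0.6,0.6,0.6,0.6,0.6,0.6,0.6,0.6],
  travel=[
    [0,0.0576,0.0174],
    [0,0.0576,0.0174],
    [0,0.0576,0.0174],
    [0,0.0576,0.0174],
    [0,0.0576,0.0174],
    [0,0,0],
    [0,0,0],
    [0,0,0],
    [0,0,0],
    [0,0,0],
  ],
  roll=[0,0,0,0,0,0.1,0.1,0.096,0,0],
)

```text
time: 19.4
eef_pos: [647.8, 238.5, 149.8]
tool_rot: [[0.0, 0.979, -0.205], [0.0, -0.205, -0.979], [-1.0, 0.0, -0.0]]
wrist_force: [0.7, 0.2, 1.3]
grip_width: 74.4
```

```bash
python3 plan.py 647.5,239,51; python3 -c "
from h import *
im=optics.snapshot('side'); cv2.imwrite('pics/s8.png',im[30:250,150:430].repeat(2,0).repeat(2,1));print(readout.get_state()['qpos'])
"
```

```text
t 19.4 tcp [647.8 238.5 149.8] w 74.4 F [0.7 0.2 1.3] jawdir [-0.205 -0.979 -0.   ]
647.5,239,51 mm 98.8 total [ 0.1647 -0.0007 -0.0007]
    2 rows [ 0.0824 -0.0004 -0.0003]
    3 rows [ 0.0549 -0.0002 -0.0002]
    4 rows [ 0.0412 -0.0002 -0.0002]
[ 2.78555719e-01  4.09190112e-01  1.28537388e+00 -3.57553150e-05
  1.44696962e+00  2.05664924e+00]
```

View pics/s8.png

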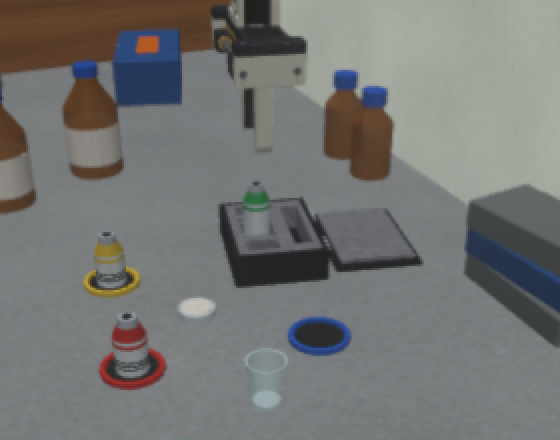

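Request:
drive_tool(
  jaw=[0.6,0.6,0.6,0.6,0.6,0.6,0.6],
  travel=[
    [0.04,0,0],
    [0.05,0,0],
    [0.04,0,0],
    [0.025,0,0],
    [0.01,0,0],
    [0,0,0],
    [0,0,0],
  ],
  roll=[0,0,0,0,0,0,0],
)

```text
time: 20.32
eef_pos: [648.8, 238.7, 52.0]
tool_rot: [[0.002, 0.978, -0.208], [0.001, -0.208, -0.978], [-1.0, 0.002, -0.001]]
wrist_force: [0.3, -0.4, -0.4]
grip_width: 74.5
```

```bash
python3 plan.py 647.5,239,51; python3 -c "
from h import *
im=optics.snapshot('side'); cv2.imwrite('pics/s9.png',cv2.resize(im[60:190,210:360],None,fx=4,fy=4))
"
```

```text
t 20.32 tcp [648.8 238.7  52. ] w 74.5 F [ 0.3 -0.4 -0.4] jawdir [-0.208 -0.978 -0.001]
647.5,239,51 mm 1.7 total [ 0.0017 -0.0022  0.    ]
    1 rows [ 0.0017 -0.0022  0.    ]
    1 rows [ 0.0017 -0.0022  0.    ]
    1 rows [ 0.0017 -0.0022  0.    ]
```

View pics/s9.png

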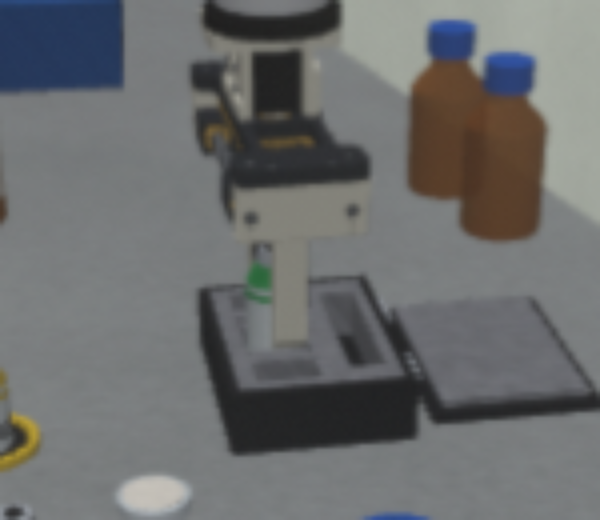

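```bash
python3 -c "
from h import *
P=np.array([[647.5,239,60],[648.8,238.7,60],[648.8-.208*37,238.7-.978*37,53],[648.8-.208*55,238.7-.978*55,53]])
print((proj(P,'side')-[210,60]+.5)*4)
"
```

```text
[[273.78617414 304.44232476]
 [276.0059226  304.27725463]
 [287.01015404 342.1081808 ]
 [292.56416049 355.91095886]]
```

Request:
drive_tool(
  jaw=[0.6,-1,-1,-1,-1,-1,-1,-1],
  travel=[
    [0,-0.002,0],
    [0,0,0],
    [0,0,0],
    [0,0,0],
    [0,0,0],
    [0,0,0],
    [0,0,0],
    [0,0,0],
  ],
  roll=[0,0,0,0,0,0,0,0],
  grip_force=50,
)

```text
time: 21.38
eef_pos: [646.8, 239.2, 50.7]
tool_rot: [[0.0, 0.978, -0.208], [0.001, -0.208, -0.978], [-1.0, 0.0, -0.001]]
wrist_force: [1.5, 4.1, -1.0]
grip_width: 31.1
```

Request:
drive_tool(
  jaw=[-1,-1,-1,-1],
  travel=[
    [-0.005,0,-0.001],
    [-0.005,0,0],
    [-0.005,0,0],
    [0,0,0],
  ],
  roll=[0,0,0,0],
)

```text
time: 21.88
eef_pos: [646.1, 239.4, 59.3]
tool_rot: [[-0.002, 0.978, -0.209], [-0.0, -0.209, -0.978], [-1.0, -0.002, 0.0]]
wrist_force: [-1.0, 4.1, -8.0]
grip_width: 31.2
```

Request:
drive_tool(
  jaw=[-1,-1,-1,-1,-1,-1],
  travel=[
    [-0.006,0,-0.001],
    [-0.006,0,0],
    [-0.006,0,0],
    [-0.006,0,0],
    [0,0,0],
    [0,0,0],
  ],
  roll=[0,0,0,0,0,0],
)

```text
time: 22.62
eef_pos: [647.5, 240.1, 75.2]
tool_rot: [[0.001, 0.978, -0.209], [0.0, -0.209, -0.978], [-1.0, 0.001, -0.001]]
wrist_force: [-1.9, 2.7, -2.1]
grip_width: 31.4
```

```bash
python3 -c "
from h import *
im=optics.snapshot('side'); cv2.imwrite('pics/s10.png',cv2.resize(im[60:190,210:360],None,fx=4,fy=4))
"
```

```text
(no output)
```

View pics/s10.png

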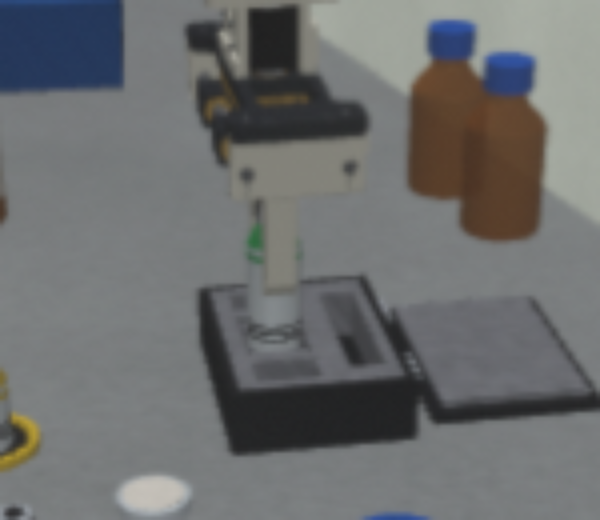

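Request:
drive_tool(
  jaw=[-1,-1,-1,-1,-1,-1,-1,-1],
  travel=[
    [-0.006,0,0],
    [-0.01,0,0],
    [-0.02,0,0],
    [-0.035,0,0],
    [-0.045,0,0],
    [-0.03,0,0],
    [0,0,0],
    [0,0,0],
  ],
  roll=[0,0,0,0,0,0,0,0],
)

```text
time: 23.68
eef_pos: [646.6, 239.8, 160.9]
tool_rot: [[-0.001, 0.978, -0.209], [-0.0, -0.209, -0.978], [-1.0, -0.001, 0.0]]
wrist_force: [-0.5, -0.6, -1.4]
grip_width: 31.2
```

```bash
python3 plan.py 451,-93.5,162;  python3 -c "
from h import *
im=optics.snapshot('side'); cv2.imwrite('pics/s11.png',cv2.resize(im[30:160,210:360],None,fx=4,fy=4))
"
```

```text
t 23.68 tcp [646.6 239.8 160.9] w 31.2 F [-0.5 -0.6 -1.4] jawdir [-0.209 -0.978  0.   ]
451,-93.5,162 mm 386.4 total [-0.0014 -0.2029  0.6113]
    7 rows [-0.0002 -0.029   0.0873]
    10 rows [-0.0001 -0.0203  0.0611]
    16 rows [-0.0001 -0.0127  0.0382]
```

View pics/s11.png

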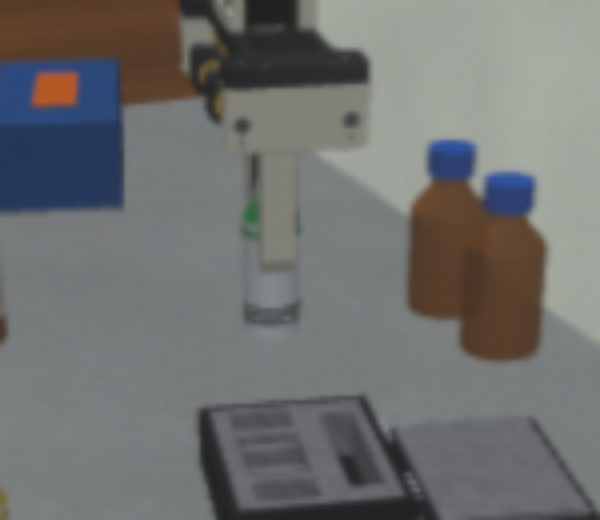

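Request:
drive_tool(
  jaw=[-1,-1,-1,-1,-1,-1,-1,-1,-1,-1,-1,-1,-1],
  travel=[
    [0,-0.01,0.0305],
    [0,-0.0203,0.0611],
    [0,-0.0203,0.0611],
    [0,-0.0203,0.0611],
    [0,-0.0203,0.0611],
    [0,-0.0203,0.0611],
    [0,-0.0203,0.0611],
    [0,-0.0203,0.0611],
    [0,-0.0203,0.0611],
    [0,-0.0203,0.0611],
    [0,-0.01,0.0305],
    [0,0,0],
    [0,0,0],
  ],
  roll=[0,0,0,0,0,0,0,0,0,0,0,0,0],
)

```text
time: 25.35
eef_pos: [451.4, -92.7, 161.0]
tool_rot: [[-0.001, 0.978, -0.209], [0.001, -0.209, -0.978], [-1.0, -0.001, -0.0]]
wrist_force: [-0.3, -0.5, -2.6]
grip_width: 31.4
```

```bash
python3 plan.py 451,-93.5,46;  python3 -c "
from h import *
im=optics.snapshot('side'); cv2.imwrite('pics/s12.png',cv2.resize(im[80:300,150:430],None,fx=2.5,fy=2.5))
P=ring(16,162-40.7)+[451,-93.5,0]; print(((proj(P,'side')-[150,80]+.5)*2.5)[[0,12,24,36]])
"
```

```text
t 25.35 tcp [451.4 -92.7 161. ] w 31.4 F [-0.3 -0.5 -2.6] jawdir [-0.209 -0.978 -0.   ]
451,-93.5,46 mm 115.0 total [ 0.1917 -0.0002  0.0016]
    3 rows [ 0.0639 -0.0001  0.0005]
    3 rows [ 0.0639 -0.0001  0.0005]
    5 rows [ 0.0383 -0.      0.0003]
[[247.65038287 309.51043333]
 [215.10838381 301.72286143]
 [197.45925423 320.93062612]
 [230.67788142 329.17163742]]
```

View pics/s12.png

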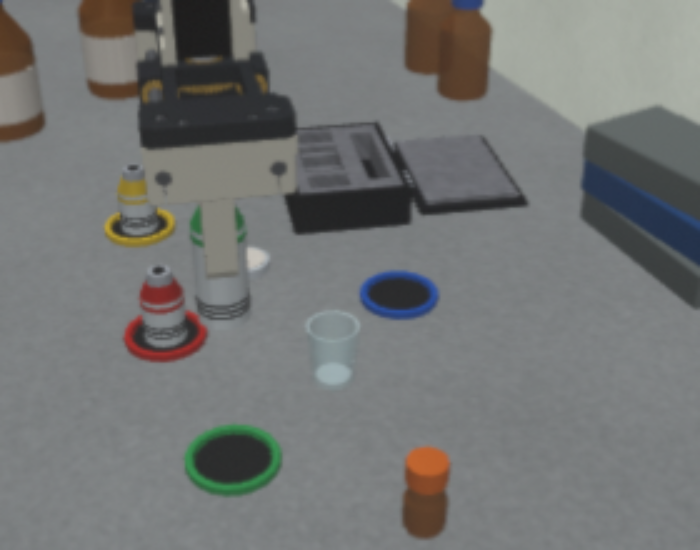

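Request:
drive_tool(
  jaw=[-1,-1,-1,-1,-1,-1,-1,-1],
  travel=[
    [0.04,0,0.001],
    [0.05,0,0],
    [0.05,0,0],
    [0.03,0,0],
    [0.012,0,0],
    [0.005,0,0],
    [0,0,0],
    [0,0,0],
  ],
  roll=[0,0,0,0,0,0,0,0],
)

```text
time: 26.4
eef_pos: [452.2, -93.9, 50.3]
tool_rot: [[0.001, 0.978, -0.209], [-0.0, -0.209, -0.978], [-1.0, 0.002, 0.0]]
wrist_force: [0.5, -0.1, -1.8]
grip_width: 31.1
```

Request:
drive_tool(
  jaw=[-1,-1,-1],
  travel=[
    [0.002,0,0],
    [0,0,0],
    [0,0,0],
  ],
  roll=[0,0,0],
)

```text
time: 26.78
eef_pos: [451.4, -93.8, 48.3]
tool_rot: [[0.0, 0.978, -0.209], [-0.0, -0.209, -0.978], [-1.0, 0.0, 0.0]]
wrist_force: [-0.1, 0.0, -2.2]
grip_width: 31.6
```

```bash
python3 -c "
from h import *
im=optics.snapshot('side'); cv2.imwrite('pics/s13.png',cv2.resize(im[180:300,180:320],None,fx=5,fy=5))
"
```

```text
(no output)
```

View pics/s13.png

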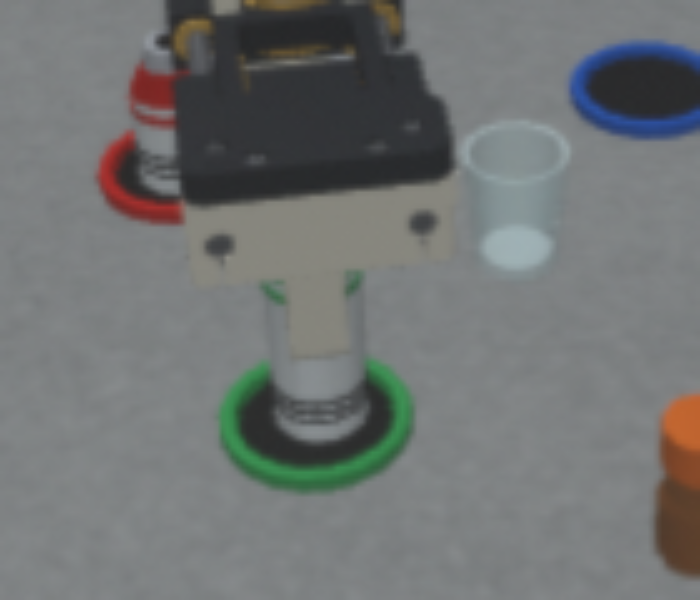

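Request:
drive_tool(
  jaw=[-1,-1,-1],
  travel=[
    [0.004,0,0],
    [0,0,0],
    [0,0,0],
  ],
  roll=[0,0,0],
)

```text
time: 27.2
eef_pos: [451.3, -93.7, 45.7]
tool_rot: [[-0.0, 0.978, -0.209], [0.0, -0.209, -0.978], [-1.0, -0.0, -0.0]]
wrist_force: [0.7, 0.7, -2.2]
grip_width: 31.1
```

Request:
drive_tool(
  jaw=[-1,-1,-1],
  travel=[
    [0.002,0,0],
    [0,0,0],
    [0,0,0],
  ],
  roll=[0,0,0],
)

```text
time: 27.58
eef_pos: [451.4, -93.8, 44.6]
tool_rot: [[-0.0, 0.978, -0.209], [0.0, -0.209, -0.978], [-1.0, -0.0, -0.0]]
wrist_force: [-0.4, 0.4, -1.2]
grip_width: 31.4
```

Request:
drive_tool(
  jaw=[-1,-1,-1],
  travel=[
    [0.001,0,0],
    [0,0,0],
    [0,0,0],
  ],
  roll=[0,0,0],
)

```text
time: 27.95
eef_pos: [451.4, -93.8, 44.1]
tool_rot: [[0.0, 0.978, -0.209], [0.0, -0.209, -0.978], [-1.0, 0.0, -0.0]]
wrist_force: [-0.0, 1.0, -0.4]
grip_width: 31.1
```

Request:
drive_tool(
  jaw=[-1,-1,-1],
  travel=[
    [0.001,0,0],
    [0,0,0],
    [0,0,0],
  ],
  roll=[0,0,0],
)

```text
time: 28.32
eef_pos: [451.5, -93.8, 43.6]
tool_rot: [[0.0, 0.978, -0.209], [-0.0, -0.209, -0.978], [-1.0, 0.0, -0.0]]
wrist_force: [-1.0, 0.3, 0.2]
grip_width: 31.1
```

Request:
drive_tool(
  jaw=[-1,-1,-1],
  travel=[
    [0.001,0,0],
    [0,0,0],
    [0,0,0],
  ],
  roll=[0,0,0],
)

```text
time: 28.7
eef_pos: [451.8, -93.8, 43.6]
tool_rot: [[0.0, 0.978, -0.209], [-0.0, -0.209, -0.978], [-1.0, 0.0, 0.0]]
wrist_force: [-4.0, 1.7, 7.0]
grip_width: 31.1
```

```bash
python3 -c "
from h import *
im=optics.snapshot('side'); cv2.imwrite('pics/s14.png',cv2.resize(im[180:300,180:320],None,fx=5,fy=5))
"
```

```text
(no output)
```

View pics/s14.png

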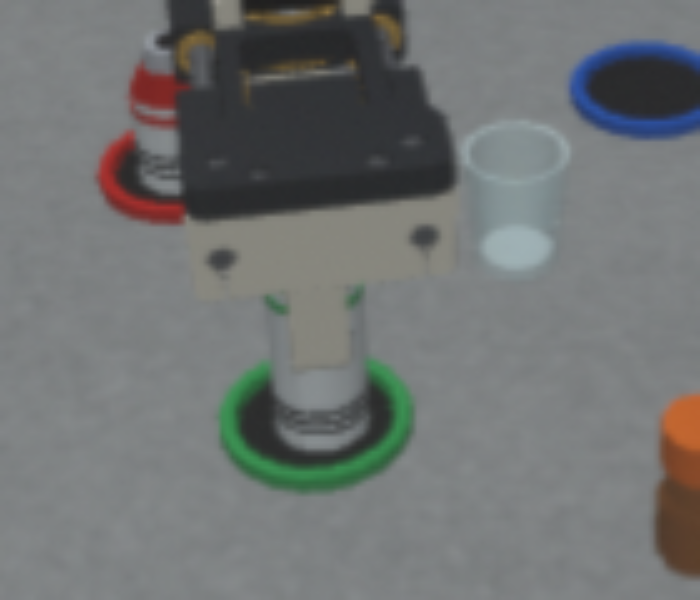

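Request:
drive_tool(
  jaw=[-0.2,0,0.2,0.2,0.2,0.2,0.2,0.2,0.2],
  travel=[
    [0,0,0],
    [0,0,0],
    [0,0,0],
    [0,0,0],
    [-0.02,0,0],
    [-0.05,0,0],
    [-0.06,0,0],
    [-0.05,0,0],
    [0,0,0],
  ],
  roll=[0,0,0,0,0,0,0,0,0],
  grip_force=25,
)

```text
time: 29.88
eef_pos: [453.6, -94.5, 154.7]
tool_rot: [[0.006, 0.978, -0.209], [-0.002, -0.209, -0.978], [-1.0, 0.006, 0.001]]
wrist_force: [0.4, -0.2, 0.4]
grip_width: 56.1
```

```bash
python3 plan.py 470.5,-281,130 470.5,-281,10;  python3 -c "
from h import *
im=optics.snapshot('side'); cv2.imwrite('pics/s15.png',cv2.resize(im[130:350,150:430],None,fx=2.5,fy=2.5))
"
```

```text
t 29.88 tcp [453.6 -94.5 154.7] w 56.1 F [ 0.4 -0.2  0.4] jawdir [-0.209 -0.978  0.001]
470.5,-281,130 mm 188.9 total [0.0419 0.0921 0.2981]
    4 rows [0.0105 0.023  0.0745]
    5 rows [0.0084 0.0184 0.0596]
    8 rows [0.0052 0.0115 0.0373]
470.5,-281,10 mm 120.0 total [ 2.0e-01 -1.3e-03 -1.0e-04]
    3 rows [ 0.0667 -0.0004 -0.    ]
    3 rows [ 0.0667 -0.0004 -0.    ]
    5 rows [ 0.04   -0.0003 -0.    ]
```

View pics/s15.png

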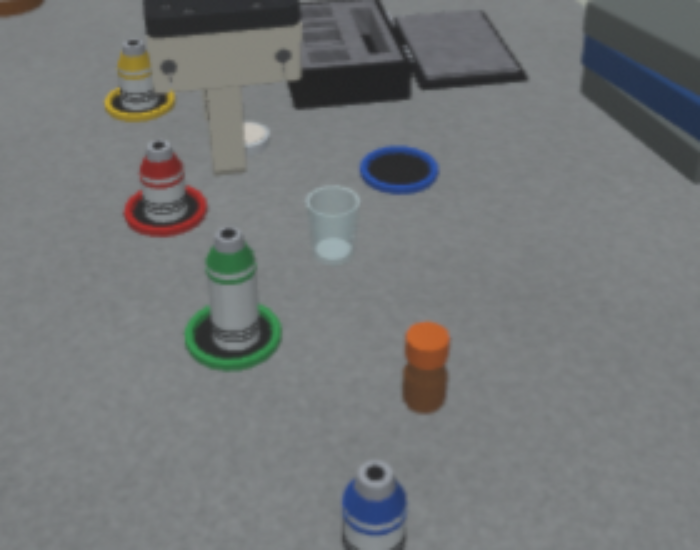

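Request:
drive_tool(
  jaw=[0.6,0.6,0.6,0.6,0.6,0.6,0.6],
  travel=[
    [0.006,0.0192,0.0596],
    [0.006,0.0192,0.0596],
    [0.006,0.0192,0.0596],
    [0.006,0.0192,0.0596],
    [0.006,0.0192,0.0596],
    [0,0,0],
    [0,0,0],
  ],
  roll=[0,0,0,0,0,0,0],
)

```text
time: 30.8
eef_pos: [469.7, -279.7, 131.6]
tool_rot: [[-0.002, 0.978, -0.209], [0.002, -0.209, -0.978], [-1.0, -0.002, -0.001]]
wrist_force: [0.3, -0.1, -0.1]
grip_width: 74.5
```

```bash
python3 plan.py 470.5,-281,10
```

```text
t 30.8 tcp [ 469.7 -279.7  131.6] w 74.5 F [ 0.3 -0.1 -0.1] jawdir [-0.209 -0.978 -0.001]
470.5,-281,10 mm 121.6 total [0.2027 0.0022 0.0021]
    3 rows [0.0676 0.0007 0.0007]
    4 rows [0.0507 0.0005 0.0005]
    5 rows [0.0405 0.0004 0.0004]
```

Request:
drive_tool(
  jaw=[0.6,0.6,0.6,0.6,0.6,0.6,-1,-1,-1,-1,-1,-1],
  travel=[
    [0.05,0.001,0.001],
    [0.05,0,0],
    [0.05,0,0],
    [0.037,0,0],
    [0.015,0,0],
    [0,0,0],
    [0,0,0],
    [0,0,0],
    [0,0,0],
    [0,0,0],
    [0,0,0],
    [0,0,0],
  ],
  roll=[0,0,0,0,0,0,0,0,0,0,0,0],
)

```text
time: 32.3
eef_pos: [471.0, -281.4, 11.8]
tool_rot: [[0.0, 0.978, -0.209], [-0.0, -0.209, -0.978], [-1.0, 0.0, 0.0]]
wrist_force: [-0.8, 0.3, 2.2]
grip_width: 33.6
```

```bash
python3 plan.py 470.5,-281,165 641,46,165;  python3 -c "
from h import *
im=optics.snapshot('side'); cv2.imwrite('pics/s16.png',cv2.resize(im[180:400,150:430],None,fx=2.5,fy=2.5))
"
```

```text
t 32.3 tcp [ 471.  -281.4   11.8] w 33.6 F [-0.8  0.3  2.2] jawdir [-0.209 -0.978  0.   ]
470.5,-281,165 mm 153.2 total [-0.2554 -0.0009 -0.0006]
    3 rows [-0.0851 -0.0003 -0.0002]
    4 rows [-0.0638 -0.0002 -0.0001]
    7 rows [-0.0365 -0.0001 -0.0001]
641,46,165 mm 368.8 total [ 0.      0.1642 -0.5923]
    7 rows [ 0.      0.0235 -0.0846]
    10 rows [ 0.      0.0164 -0.0592]
    15 rows [ 0.      0.0109 -0.0395]
```

View pics/s16.png

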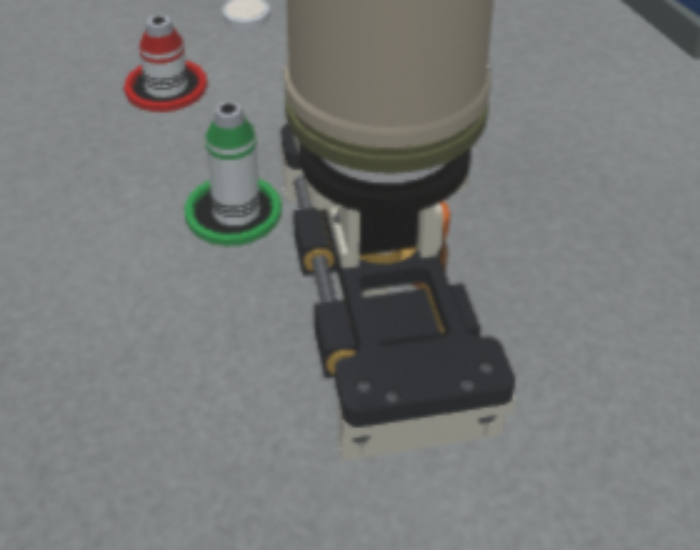

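Request:
drive_tool(
  jaw=[-1,-1,-1,-1,-1,-1,-1,-1,-1,-1,-1,-1,-1,-1,-1,-1,-1,-1],
  travel=[
    [-0.025,0,0],
    [-0.05,0,0],
    [-0.06,0,0],
    [-0.06,0,0],
    [-0.035,0,0],
    [0,0.0082,-0.0296],
    [0,0.0164,-0.0592],
    [0,0.0164,-0.0592],
    [0,0.0164,-0.0592],
    [0,0.0164,-0.0592],
    [0,0.0164,-0.0592],
    [0,0.0164,-0.0592],
    [0,0.0164,-0.0592],
    [0,0.0164,-0.0592],
    [0,0.0164,-0.0592],
    [0,0.0082,-0.0296],
    [0,0,0],
    [0,0,0],
  ],
  roll=[0,0,0,0,0,0,0,0,0,0,0,0,0,0,0,0,0,0],
)

```text
time: 34.6
eef_pos: [640.6, 44.7, 149.1]
tool_rot: [[-0.001, 0.978, -0.209], [-0.001, -0.209, -0.978], [-1.0, -0.001, 0.001]]
wrist_force: [0.5, 0.1, -2.1]
grip_width: 33.5
```

```bash
python3 plan.py 641,46,17;  python3 -c "
from h import *
im=optics.snapshot('side'); cv2.imwrite('pics/s17.png',cv2.resize(im[80:300,180:460],None,fx=2.5,fy=2.5))
"
```

```text
t 34.6 tcp [640.6  44.7 149.1] w 33.5 F [ 0.5  0.1 -2.1] jawdir [-0.209 -0.978  0.001]
641,46,17 mm 132.1 total [ 0.2202  0.0004 -0.0024]
    3 rows [ 0.0734  0.0001 -0.0008]
    4 rows [ 0.0551  0.0001 -0.0006]
    6 rows [ 0.0367  0.0001 -0.0004]
```

View pics/s17.png

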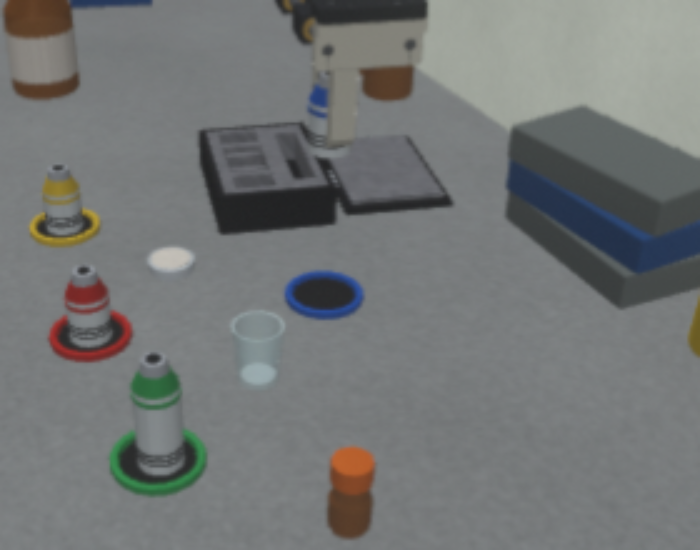

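Request:
drive_tool(
  jaw=[-1,-1,-1,-1,-1,-1,-1,-1],
  travel=[
    [0.05,0,-0.002],
    [0.06,0,0],
    [0.06,0,0],
    [0.033,0,0],
    [0.01,0,0],
    [0.004,0,0],
    [0,0,0],
    [0,0,0],
  ],
  roll=[0,0,0,0,0,0,0,0],
)

```text
time: 35.65
eef_pos: [642.5, 46.7, 20.8]
tool_rot: [[0.002, 0.978, -0.209], [-0.0, -0.209, -0.978], [-1.0, 0.002, -0.0]]
wrist_force: [-0.1, 1.0, -3.4]
grip_width: 33.5
```

Request:
drive_tool(
  jaw=[-1,-1,-1],
  travel=[
    [0.002,0,0],
    [0,0,0],
    [0,0,0],
  ],
  roll=[0,0,0],
)

```text
time: 36.02
eef_pos: [641.4, 46.7, 18.2]
tool_rot: [[-0.0, 0.978, -0.209], [0.0, -0.209, -0.978], [-1.0, -0.0, -0.0]]
wrist_force: [-0.9, -0.2, -1.7]
grip_width: 33.4
```

Request:
drive_tool(
  jaw=[-1,-1,-1],
  travel=[
    [0.004,0,0],
    [0,0,0],
    [0,0,0],
  ],
  roll=[0,0,0],
)

```text
time: 36.4
eef_pos: [641.4, 46.7, 15.7]
tool_rot: [[-0.0, 0.978, -0.209], [-0.0, -0.209, -0.978], [-1.0, -0.0, 0.0]]
wrist_force: [-0.7, 0.7, -2.0]
grip_width: 33.7
```

Request:
drive_tool(
  jaw=[-1,-1,-1],
  travel=[
    [0.001,0,0],
    [0,0,0],
    [0,0,0],
  ],
  roll=[0,0,0],
)

```text
time: 36.78
eef_pos: [641.5, 46.7, 15.2]
tool_rot: [[0.0, 0.978, -0.209], [0.0, -0.209, -0.978], [-1.0, 0.0, -0.0]]
wrist_force: [0.3, 0.7, -2.4]
grip_width: 33.5
```

Request:
drive_tool(
  jaw=[-1,-1,-1],
  travel=[
    [0.001,0,0],
    [0,0,0],
    [0,0,0],
  ],
  roll=[0,0,0],
)

```text
time: 37.15
eef_pos: [641.6, 46.7, 14.8]
tool_rot: [[0.0, 0.978, -0.209], [-0.0, -0.209, -0.978], [-1.0, 0.0, -0.0]]
wrist_force: [-0.4, -0.2, -0.1]
grip_width: 33.2
```

Request:
drive_tool(
  jaw=[-1,-1,-1],
  travel=[
    [0.001,0,0],
    [0,0,0],
    [0,0,0],
  ],
  roll=[0,0,0],
)

```text
time: 37.52
eef_pos: [641.7, 46.7, 14.8]
tool_rot: [[0.0, 0.978, -0.209], [-0.0, -0.209, -0.978], [-1.0, 0.0, 0.0]]
wrist_force: [-3.5, -0.3, 4.5]
grip_width: 33.4
```

Request:
drive_tool(
  jaw=[-0.2,0,0.2,0.2,0.2,0.2,0.2,0.2,0.2,0.2],
  travel=[
    [0,0,0],
    [0,0,0],
    [0,0,0],
    [0,0,0],
    [-0.02,0,0],
    [-0.05,0,0],
    [-0.08,0,0],
    [-0.08,0,0],
    [-0.07,0,0],
    [0,0,0],
  ],
  roll=[0,0,0,0,0,0,0,0,0,0],
)

```text
time: 38.78
eef_pos: [644.5, 46.7, 200.8]
tool_rot: [[0.01, 0.978, -0.209], [-0.0, -0.209, -0.978], [-1.0, 0.01, -0.002]]
wrist_force: [0.6, -0.1, -0.0]
grip_width: 55.8
```

Request:
drive_tool(
  jaw=[0.2,0.2,0.2,0.2,0.2,0.2,0.2,0.2,0.2,0.2],
  travel=[
    [0,0,0.08],
    [0,0,0.08],
    [0,0,0.08],
    [0,0,0.08],
    [0,0,0.08],
    [0,0,0.08],
    [0,0,0.08],
    [0,0,0.08],
    [0,0,0],
    [0,0,0],
  ],
  roll=[0,0,0,0,0,0,0,0,0,0],
)

```text
time: 40.02
eef_pos: [561.1, -328.3, 193.3]
tool_rot: [[-0.001, 0.978, -0.209], [0.001, -0.209, -0.978], [-1.0, -0.001, -0.001]]
wrist_force: [-0.3, 0.2, 0.3]
grip_width: 55.5
```

```bash
cat > chk.py <<'E'
from h import *
D={'red':(446.5,66),'yellow':(468,244.5),'blue':(641,46),'green':(451,-93.5)}
for n in ("side","top"):
    cv2.imwrite(f'pics/{n}_end.png',optics.snapshot(n))
    for c,p in D.items():
        for d in finder.outline_of(c+"_lens_mid",n)[:3]:
            e=proj([[*p,33]],n)[0]
            if np.linalg.norm(e-d["location"])<25 and d["mask"].sum()>20:
                sh='short'
                if c=='green': SH['g']=np.vstack([ring(16,0),ring(16,65),ring(6,85)]); sh='g'
                x,i=fit(d["mask"],n,sh,list(p),3); print(c,n,round(d["confidence"],2),np.round(x-p,1),"iou",round(i,2)); break
    for d in finder.outline_of("beaker_mid",n)[:1]: print("beaker",n,d["location"])
print(readout.get_state()["time"])
E
python3 chk.py
```

```text
red side 0.83 [-0.3  1.2] iou 0.94
yellow side 0.85 [-0.2  2.8] iou 0.91
blue side 0.66 [0.6 2.3] iou 0.95
green side 0.92 [1.8 0.4] iou 0.95
beaker side [213.6, 220.6]
red top 0.73 [ 1.6 -1. ] iou 0.84
yellow top 0.69 [1.8 0.8] iou 0.94
blue top 0.59 [-0.1 -0.1] iou 0.94
green top 0.69 [ 2.1 -1.1] iou 0.92
beaker top [279.5, 220.6]
40.625
```

View pics/side_end.png

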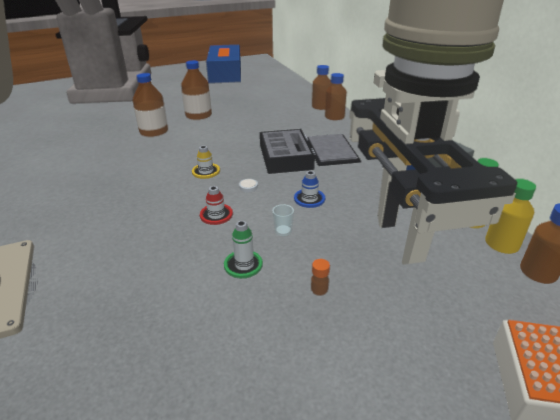

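View pics/top_end.png

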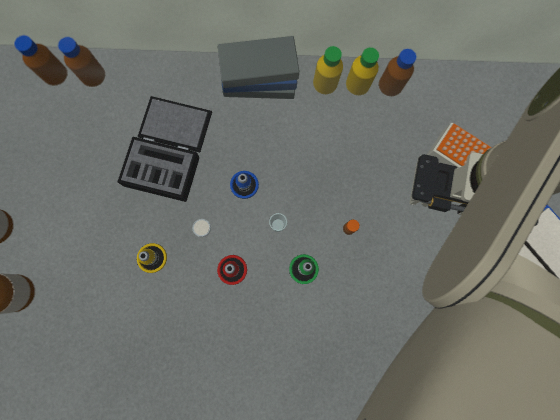

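All four lenses stand upright in their dishes: side view yellow (204,163), red (214,205), blue (310,188), green (242,248). The beaker is unmoved at (283,219) in the side view and (278,222) in the top view, and the robot is clear of everything.

```bash
python3 -c "
from bench import robot
print(robot.hand_in())"
```

```text
the job is handed in; nothing more can be done
None
```

All four lenses are standing upright in the dishes of their own colour, and I handed the job in at about 41 s of the 104 s allowed. The hand-in gives no verdict, so what follows rests on my own checks.

**Moves:** I picked up and placed red, yellow, green and blue in that order. The green one was drawn straight up out of the foam before moving. Each lens was lowered in small steps until the wrist force showed contact with the dish floor. Then I opened the fingers and lifted clear.

**Position:** Outline fits from both cameras put every lens axis within about 3 mm of its dish centre; the limit is 12 mm. Yellow in the side view was furthest out, at about 2.8 mm.

**Upright and seated:** All four look upright in the final pictures. I did not measure the tilt angle. Seating was judged from the contact force and finger height at release.

**Beaker:** It is standing where it was. One check disagreed: the network's last side-view detection put it at (214, 221), which is where the red lens and dish are. I took that as a false hit, because the beaker shows at its original place in both pictures and the top-view detection agrees.

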